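# Turn the module to its second contact face in the test nest

## Task

The controller module clipped in the test nest has been tested on its orange contact face, which is down on the probes; now its blue contact face is due. Press the red thumb lever to release the module, take it out, turn it so that the blue face is down, and put it back: it goes in with one edge under the fixed steel hook, then the latch end is pressed down, firmly but without crushing, until the latch clicks shut over it. Leave everything else on the bench where it is.

Things in the scene. Friction and masses are not known exactly. Their poses are not given: they have to be found in the camera images.
- nest: Test nest fixed to the bench: dark anodised base 172 x 104 x 14 mm, sprung black probe head between two white side guides, fixed dark steel hook at one end, spring latch with red thumb pad at the other. Origin on the bench under the middle of the seated module; z up, x from latch to hook, y along the module's 40 mm thickness. Guides: 42.8 mm apart inside, flared lips up to 46 mm above the bench.
- nest_centre (a point): Point on the nest's z axis 30 mm above the bench: the middle of the seated module's lower face. Hard rests stop the module when its underside is about 28 mm above the bench; the rest on the hook side is a smooth ledge from nest x = 13 to 36 mm.
- module: Controller module in the nest: grey metal block, 72 x 72 mm square, 40 mm thick, 0.22 kg. Origin at its centre; flat side faces at y = +-20 mm to grip. Edge faces (72 x 40): -z orange contacts (down at the start), +x blue contacts (towards the hook at the start), +z and -x bare. Each has two cross grooves, 10 mm wide, 6 deep, starting 12 mm from its ends; hook and latch catch in the lower ones.
- hook_tip (a point): Tip of the fixed hook: nest x = +32.8 mm, flat underside 42.5 mm above the bench, 32 mm wide, 45 degree ramp above, top at 50 mm. It catches in the lower groove of the seated module (end faces at x = +-36). The way in: latch end raised 0.3 to 0.35 rad, the other lower edge tucked under the hook, then the latch end swung down (its upper edge moves 9 mm towards the latch over the last 0.12 rad).
- face_b (a point): Middle of the module's blue contact face (36 mm along its +x axis).
- latch (a joint): Angle (rad) of the spring latch: 0 closed, 0.45 fully open, clear of the module from 0.15. Pivot along nest y at x = -34, z = 18 mm; tooth tip at x = -32.7 mm, flat underside at z = 42.5 mm, 45 degree ramp above it. While it is held open the probes lift the module's latch end about 8 mm (0.11 rad about the hook); let go then, and the tooth only rests on the module's front face.
- thumb_pad (a point): Middle of the top of the red thumb pad (30 x 32 mm): nest x = -77, z = 57 mm when closed. Pressing it down (about 4 N at 0.15 rad, 5.5 N at 0.25) opens the latch; it moves 8 mm down and 8 mm outwards for 0.2 rad.
- probes (a joint): How far (m) the probe head is pressed down: 0 free (top 33 mm above the bench, 24 mm long along nest x), 0.003 with a module seated, 0.0055 at its stop. Its spring pushes up with 10 N free, 13 N seated. Hooked in and pressed down near its upper latch-side edge, the module resists with roughly 6 to 14 N on the latch ramp, then the tooth slides down the end face and snaps in. Straight down it jams.
- module_tested: Bystander: an identical, finished module lying on its flat side, right of the nest.
- board_c: Bystander: green circuit board 70 x 100 mm.
- heat_sink: Bystander: black finned heat sink 45 x 50 x 25 mm.
- solder_reel: Bystander: reel with teal flanges, 59 x 77 x 56 mm.
- esd_brush: Bystander: black brush 152 mm long.
- ipa_bottle: Bystander: light blue square bottle 58 x 58 x 103 mm.
Not all that is in view belongs to the job. Leave any brown look-alike of the module alone.

How it is judged:
By the outcome, as a careful person would: the job done as asked, in the order asked, and still so for the second after the job is handed in, with the robot touching nothing.
It also fails if it takes over 56 s, if anything falls off the work surface, if the arm or the gripper's body presses on something with over 40 N, if the wrist force passes 120 N, or if a joint passes its speed limit or range.

## Robot

A 6-joint arm with a two-finger parallel gripper is mounted at the origin on a cart in front of the work surface, level with it; the furniture and walls round the work are solid. World frame = base frame: x ahead of the robot, y to its left, z up, the work surface at z = 0. Lengths are in m, angles in rad, forces in N, time in s.
With the tool pointing down it reaches from about 0.35 to 0.875 m from the base axis. Payload 4.2 kg.
Tool frame: the origin (TCP) lies at the very end of the fingers, on their centre line; the grasp point (between the pads) lies 19 mm behind it; z points along the fingers, y is the line along which they close (so a half turn about z gives the same grasp; the last joint's range is limited). The gripper opens to 85 mm and grips with 20 to 120 N. Pads are 22 mm wide; open, the fingers measure 114 mm over their backs; the gripper's body (76 mm by 85 mm) begins 54 mm behind the grasp point. The pads swing forward as they close: fully open they stand 13 mm farther back than shut.
Start: joints at [1.467, 0.385, 0.008, 0, -1.194, -0.259], TCP at [0.222, 0.584, 0.231] pointing down, gripper open.
Joint ranges: [-3.14, 3.14], [-1.21, 2.06], [-1.07, 1.41], [-3.16, 2.05], [-2.99, -0.16], [-3.1, 3.1]. Speed limits (rad/s): [2.79, 2.79, 3.14, 3.14, 3.14, 3.14].

## Interface

Orientations are given as a rotation vector (axis times angle).
In Python, from station import telemetry, snapshot, job gives the robot as it stands. The module is installed in compiled form; this text tells all that it offers.
- The arm moves only by the shell command python3 -m jog 'ROWS' [OPENING] [FORCE]. ROWS is JSON, a list of rows, each a list of 2 entries, a list of its own where there are three numbers: the shift along the tool's x, y, z scaled (see below), then the turn, a rotation vector about the tool's x, y, z scaled (see below). In form: [[[x, y, z], [wx, wy, wz]], ...]. A call has 1 to 20 rows; each row is the pose to reach, as a shift and turn from the pose commanded when the call began, along the tool's axes at that moment; what a row does not reach only later rows make up. The controller multiplies each number of a shift by 500 mm and each number of a turn by 60 degrees. A row lasts 1/10 s, in which the tool goes at most 50 mm and 8.59 degrees, less where a joint would pass 70% of its speed; a pose out of reach is approached as far as the arm can. A call with a number of a shift or a turn outside -1 to 1 is refused whole. A call with a gripper value outside its range is refused whole. OPENING is the opening, from 0 (shut) to 1 (fully open), set as the call begins (- or left out, the last holds). The fingers move at their own pace and stop on an object; FORCE is the grip in N (left out, the last holds). Time passes only in rows, so rows that repeat a pose let the fingers close. It gives the time, the measured TCP pose, the force, the opening and the grip force at its end, in the units of the state.
- telemetry.sense(): the state, without advancing time (a new reading comes with each control period).
- snapshot(name): name is "scene" or "top" or "wrist"; returns a dict with "color" (384x512x3 uint8, red, green, blue), "mtx" (3x3 intrinsics, pixels), "k1" (the pictures are not rectified: a ray, as slopes to the right and down, at radius r is drawn at 1 + k1 r^2 times it, then the intrinsics apply), "xyz" and "orientation" of the camera in the world. Camera axes: x right, y down, z forward; pixel columns grow to the right and rows downward; lengths in m; the calibration is good to about 2 mm. A picture is of the moment at which its call begins. There is no depth.
- job.finish_job(): hands the job in; it is judged then, once.
The state is a dict: "time_s": time; "joints": joint angles; "qvel": joint speeds; "effort": joint torques, N m; "tool_pos": TCP position; "tcp_rot": TCP orientation; "ft_force": force on the tool from outside, world axes, zero at the start; "torque": the same for the moment, N m; "opening": finger opening in m; "gripper_force": force on a finger pad.
Only numpy, scipy, OpenCV 4.12 (cv2) and the standard library are available. Lean on these libraries where they do the work, as an engineer would, in place of code of your own. Each camera call takes 0.05 s, during which the arm holds its last target. There are 200 camera calls.

## Working session

There is one attempt and no reset: what is moved stays moved. The work goes in short steps, Python scripts to look and compute and a shell command to move; the robot and the scene stay as the last step left them, time stands still between calls to the robot, and variables do not carry over. Pictures are saved under pics/ and viewed, at most 11 in all, crops included, and the job is handed in when it is done.

```bash
mkdir -p pics
python3 - <<'E'
from station import telemetry, snapshot
import cv2, numpy as np
s=telemetry.sense(); print(s)
ims=[]
for n in ("scene","top"):
    d=snapshot(n); cv2.imwrite(f"pics/{n}0.png",d["color"][:,:,::-1]); print(n,d["mtx"].tolist(),d["k1"],d["xyz"],d["orientation"])
    np.savez(f"pics/{n}0.npz",**d)
E
```

```text
{'time_s': 0.0, 'joints': array([ 1.46660277e+00,  3.85540471e-01,  6.60181475e-03, -5.38835249e-04,
       -1.19399267e+00, -2.58590888e-01]), 'qvel': array([-0.00041436, -0.00104753,  0.00092273,  0.00124557,  0.00287401,
       -0.00037291]), 'effort': array([-1.38345647e-03, -3.92285514e+01,  1.88399917e+01,  4.18627292e+00,
       -4.62821452e-03, -4.43983623e-06]), 'tool_pos': array([0.22156722, 0.58376722, 0.23021599]), 'tcp_rot': array([ 3.08786203e+00, -5.66656531e-01, -5.25343728e-04]), 'ft_force': array([0.6360711 , 0.11672793, 0.52729736]), 'torque': array([ 0.01691385, -0.02648081, -0.06755493]), 'gripper_force': 0.0, 'opening': 0.0853282031097799}
scene [[478.7389119519999, 0.0, 263.3145868832768], [0.0, 478.7389119519999, 195.42163435688943], [0.0, 0.0, 1.0]] -0.1368552372974418 [-0.34228905 -0.79938875  0.78581021] [-1.97571612  0.79354335 -0.44586118]
top [[388.4917881426713, 0.0, 253.90025716469046], [0.0, 388.4917881426713, 189.69934567488303], [0.0, 0.0, 1.0]] -0.0693106548360227 [0.31494752 0.08191512 1.23477237] [-2.09827973  2.1541868  -0.15976601]
```

View pics/scene0.png

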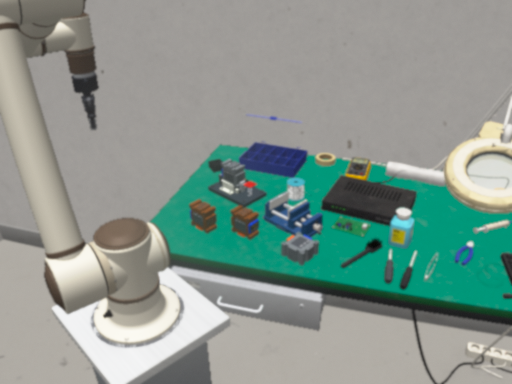

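View pics/top0.png

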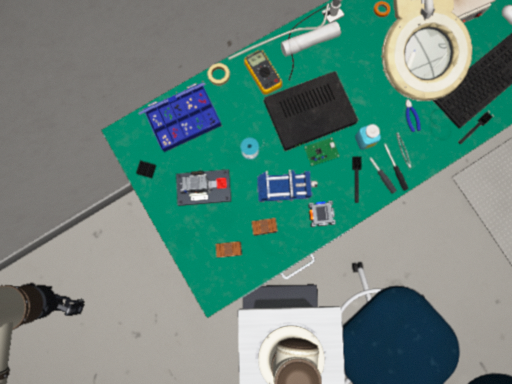

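The scene view shows the grey module in the nest at about (232,175) with the red pad at (250,186). In the top view they are at (203,185) and (222,183). There are brown look-alikes at top (229,249) and (264,227), and the finished module at (321,213). The one in the nest, beside the red lever, is the target.

```bash
cat > h.py <<'E'
import numpy as np, cv2
from scipy.spatial.transform import Rotation as R
def ray(d,p):
    k=np.array([d["k1"],0,0,0,0.]).astype(float)
    q=cv2.undistortPoints(np.array([[p]],float),d["mtx"],k)[0,0]
    v=R.from_rotvec(d["orientation"]).apply([q[0],q[1],1]); return np.array(d["xyz"]),v/np.linalg.norm(v)
def onz(d,p,z):
    o,v=ray(d,p); return o+v*(z-o[2])/v[2]
def tri(*dp):
    A=0;b=0
    for d,p in dp:
        o,v=ray(d,p); M=np.eye(3)-np.outer(v,v); A=A+M; b=b+M@o
    return np.linalg.solve(A,b)
def proj(d,X):
    X=np.atleast_2d(X).astype(float); c=R.from_rotvec(d["orientation"]).inv().apply(X-np.array(d["xyz"]))
    return cv2.projectPoints(c,np.zeros(3),np.zeros(3),d["mtx"],np.array([d["k1"],0,0,0,0.]))[0][:,0]
def load(n): return dict(np.load(f"pics/{n}.npz"))
def red(d):
    h=cv2.cvtColor(d["color"],cv2.COLOR_RGB2HSV); m=((h[...,0]<6)|(h[...,0]>174))&(h[...,1]>170)&(h[...,2]>120)
    return m.astype(np.uint8)
def fr(s): return R.from_rotvec(s["tcp_rot"])
E
python3 - <<'E'
from h import *
from station import snapshot
P=[]
for n in ("scene0","top0"):
    d=load(n); m=red(d); k,l,st,c=cv2.connectedComponentsWithStats(m)
    print(n,[(st[i],c[i]) for i in range(1,k) if st[i][4]>8])
d,t=load("scene0"),load("top0")
print(tri((d,(250,186)),(t,(222,183))), onz(t,(222,183),.057))
for p in [(179,171),(229,170),(231,204),(180,206),(203,185)]: print(onz(t,p,.014))
a=cv2.resize(d["color"][145:215,190:280],(800,600),interpolation=cv2.INTER_CUBIC)
b=cv2.resize(t["color"][160:215,165:240],(800,586),interpolation=cv2.INTER_CUBIC)
c=np.hstack([cv2.resize(a,(400,300)),cv2.resize(b,(400,300))])
w=snapshot("wrist"); np.savez("pics/w0.npz",**w); print(w["xyz"],w["orientation"],w["mtx"],w["k1"])
c=np.vstack([c,cv2.resize(np.hstack([w["color"],0*w["color"]])[:,:800],(800,300))[:,:800]])
c[300:]=0; c[300:,:400]=cv2.resize(w["color"],(400,300))
cv2.imwrite("pics/c0.png",c[:,:,::-1])
E
```

```text
scene0 [(array([245, 182,  10,   5,  35], dtype=int32), array([249.42857143, 183.94285714]))]
top0 [(array([217, 178,  10,  10,  86], dtype=int32), array([221.29069767, 182.5       ]))]
[0.53893575 0.19893219 0.04746935] [0.537527   0.19769179 0.057     ]
[0.58912448 0.3409919  0.014     ]
[0.58759302 0.17887414 0.014     ]
[0.47708505 0.17406035 0.014     ]
[0.47498734 0.33691129 0.014     ]
[0.54087414 0.26305772 0.014     ]
[0.29991124 0.55356362 0.37237967] [ 1.66201516 -2.409426   -0.39892396] [[281.9359566    0.         253.93632774]
 [  0.         281.9359566  190.06116216]
 [  0.           0.           1.        ]] -0.04377124281808517
```

View pics/c0.png

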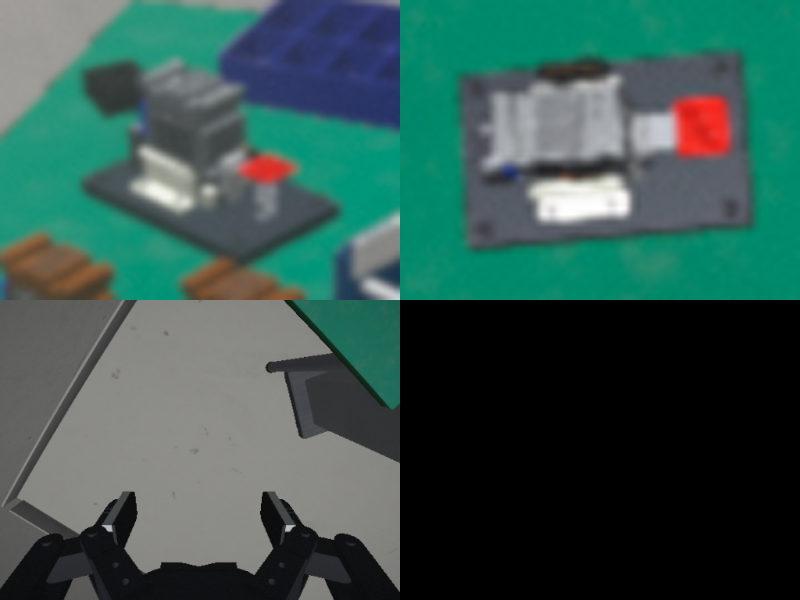

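The crop confirms it: the grey module sits in the nest, its blue edge on the left (hook) side and the red pad on the right. Next I move in for a close look, with tool x along nest x.

```bash
cat >> h.py <<'E'
def tool(th,az):   # tool orientation: down, tool x along nest x (azimuth az), then turned th about nest y
    return R.from_euler('z',az)*R.from_euler('y',th)*R.from_matrix(np.diag([1,-1,-1]))
def go(s,p,Rt):
    R0=fr(s); sh=R0.inv().apply(np.array(p)-s["tool_pos"])/.5; w=(R0.inv()*Rt).as_rotvec()/np.radians(60)
    return "shift",np.round(sh,4),"turn",np.round(w,4)
def show(s): print("t %.1f"%s["time_s"],"p",np.round(s["tool_pos"],4),"q",np.round(s["joints"],3),"F",np.round(s["ft_force"],1),"op %.4f g %.1f"%(s["opening"],s["gripper_force"]))
E
python3 - <<'E'
from h import *
from station import telemetry
s=telemetry.sense(); print(go(s,[.535,.17,.22],tool(0,np.pi/2)))
w=load("w0"); print(fr(s).inv().apply(w["xyz"]-s["tool_pos"]), (fr(s).inv()*R.from_rotvec(w["orientation"])).as_matrix().round(3))
E
```

```text
('shift', array([0.8798, 0.5513, 0.022 ]), 'turn', array([ 1.2000e-03,  1.5000e-03, -1.8466e+00]))
[ 0.08396693  0.00081004 -0.14190491] [[ 0.    -0.946 -0.323]
 [ 1.     0.    -0.   ]
 [ 0.    -0.323  0.946]]
```

```bash
python3 -m jog '[[[0.88,0.55,0.02],[0,0,-0.92]],[[0.88,0.55,0.02],[0,0,-0.92]],[[0.88,0.55,0.02],[0,0,-0.92]],[[0.88,0.55,0.02],[0,0,-0.92]],[[0.88,0.55,0.02],[0,0,-0.92]],[[0.88,0.55,0.02],[0,0,-0.92]],[[0.88,0.55,0.02],[0,0,-0.92]],[[0.88,0.55,0.02],[0,0,-0.92]],[[0.88,0.55,0.02],[0,0,-0.92]],[[0.88,0.55,0.02],[0,0,-0.92]],[[0.88,0.55,0.02],[0,0,-0.92]],[[0.88,0.55,0.02],[0,0,-0.92]]]' 0 30
python3 -m jog '[[[0,0,0],[0,0,-0.92]],[[0,0,0],[0,0,-0.92]],[[0,0,0],[0,0,-0.92]],[[0,0,0],[0,0,-0.92]],[[0,0,0],[0,0,-0.92]],[[0,0,0],[0,0,-0.92]],[[0,0,0],[0,0,-0.92]],[[0,0,0],[0,0,-0.92]]]'
python3 - <<'E'
from h import *
from station import telemetry,snapshot
s=telemetry.sense(); show(s); print(go(s,[.535,.17,.22],tool(0,np.pi/2)))
w=snapshot("wrist"); np.savez("pics/w1.npz",**w); cv2.imwrite("pics/w1.png",cv2.resize(w["color"],(800,600),interpolation=cv2.INTER_CUBIC)[:,:,::-1])
E
```

```text
time_s: 1.35
tool_pos: [0.5369, 0.1681, 0.2205]
tcp_rot: [3.003, 0.921, -0.002]
ft_force: [-0.3, -0.3, -0.1]
opening: -0.0001
gripper_force: 0.0
time_s: 2.15
tool_pos: [0.5349, 0.1717, 0.2211]
tcp_rot: [-2.228, -2.215, 0.001]
ft_force: [-0.1, 0.3, 0.7]
opening: -0.0
gripper_force: 0.0
t 2.1 p [0.5349 0.1717 0.2211] q [ 0.599  0.286 -0.165 -0.    -1.12   2.537] F [-0.1  0.3  0.7] op -0.0000 g 0.0
('shift', array([-0.0035,  0.0001,  0.0023]), 'turn', array([-0.0005,  0.    , -0.0057]))
```

View pics/w1.png

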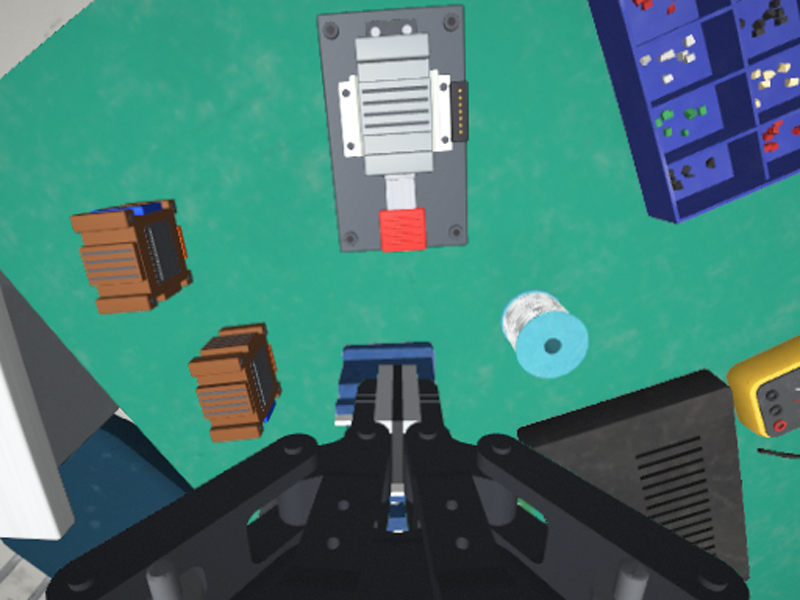

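The wrist picture (shown at 1.5625x) has the nest plate corners at (319,16), (464,6), (466,243) and (341,251). The red pad is centred at (404,230) and the module top spans (357,36) to (432,172). The vise lies under the fingers and the reel is to the right.

Run:
```python
from h import *
w=load("w1"); t=load("top0"); f=1.5625
P=[(319,16),(464,6),(466,243),(341,251)]
X=np.array([onz(w,(a/f,b/f),.014) for a,b in P]); print(X.round(4))
print("lens",np.linalg.norm(X-np.roll(X,-1,0),axis=1), X.mean(0))
a=(X[0]+X[1]-X[2]-X[3])/2; print("az",np.arctan2(a[1],a[0]))
for p,z in [((404,230),.057),((383,210),.057),((424,208),.057),((426,249),.057),((381,249),.057),((357,36),.1),((430,34),.1),((432,172),.1),((365,175),.1)]: print(p,onz(w,(p[0]/f,p[1]/f),z).round(4))
m=red(w);k,l,st,c=cv2.connectedComponentsWithStats(m); print([(st[i],c[i]) for i in range(1,k) if st[i][4]>150])
i=1+np.argmax(st[1:,4]); r=tri((w,tuple(c[i])),(t,(221.3,182.5)),(load("scene0"),(249.4,184))); print("red tri",r, tri((w,tuple(c[i])),(t,(221.3,182.5))), onz(w,tuple(c[i]),.057))
```

```text
[[0.4819 0.3429 0.014 ]
 [0.583  0.3485 0.014 ]
 [0.591  0.1806 0.014 ]
 [0.4901 0.1746 0.014 ]]
lens [0.10131349 0.16810486 0.10112148 0.16852383] [0.53651715 0.26163353 0.014     ]
az 1.619043080186085
(404, 230) [0.5405 0.1991 0.057 ]
(383, 210) [0.526  0.2131 0.057 ]
(424, 208) [0.5542 0.2143 0.057 ]
(426, 249) [0.556  0.1855 0.057 ]
(381, 249) [0.5242 0.1856 0.057 ]
(357, 36) [0.5149 0.3113 0.1   ]
(430, 34) [0.5537 0.312  0.1   ]
(432, 172) [0.556  0.2405 0.1   ]
(365, 175) [0.5173 0.239  0.1   ]
[(array([243, 133,  29,  28, 591], dtype=int32), array([258.44839255, 147.94416244]))]
red tri [0.5391281  0.19955581 0.05495881] [0.53953671 0.1991612  0.05915906] [0.54033865 0.19827238 0.057     ]
```

```bash
python3 -m jog '[[[0.04,0.01,0.08],[0,0,-0.044]],[[0.04,0.01,0.16],[0,0,-0.044]],[[0.04,0.01,0.24],[0,0,-0.044]],[[0.04,0.01,0.30],[0,0,-0.044]],[[0.04,0.01,0.31],[0,0,-0.044]],[[0.04,0.01,0.31],[0,0,-0.044]]]'
python3 - <<'E'
from h import *
from station import telemetry
s=telemetry.sense(); show(s); print(go(s,[.5399,.1919,.048],tool(0,1.617)))
E
```

```text
time_s: 2.8
tool_pos: [0.5405, 0.1911, 0.066]
tcp_rot: [2.177, 2.265, -0.003]
ft_force: [-0.4, -0.6, 0.5]
opening: 0.0003
gripper_force: 0.0
t 2.8 p [0.5405 0.1911 0.066 ] q [ 0.623  0.469 -0.325  0.    -0.778  2.558] F [-0.4 -0.6  0.5] op 0.0003 g 0.0
('shift', array([ 0.0016, -0.0012,  0.0359]), 'turn', array([-0.0011,  0.0011, -0.0066]))
```

```bash
python3 -m jog '[[[0,0,0.012],[0,0,0]],[[0,0,0.020],[0,0,0]],[[0,0,0.026],[0,0,0]],[[0,0,0.032],[0,0,0]],[[0,0,0.037],[0,0,0]],[[0,0,0.037],[0,0,0]],[[0,0,0.037],[0,0,0]]]'
python3 - <<'E'
from h import *
from station import telemetry,snapshot
s=telemetry.sense(); show(s)
w=snapshot("wrist"); np.savez("pics/w2.npz",**w); t=snapshot("scene")
a=np.hstack([cv2.resize(w["color"],(400,300)),cv2.resize(t["color"][145:215,190:283],(400,300),interpolation=cv2.INTER_CUBIC)])
cv2.imwrite("pics/w2.png",a[:,:,::-1])
E
```

```text
time_s: 3.5
tool_pos: [0.5417, 0.1904, 0.0498]
tcp_rot: [2.176, 2.264, 0.002]
ft_force: [-0.2, -3.7, 7.2]
opening: 0.0
gripper_force: 3.6
t 3.5 p [0.5417 0.1904 0.0498] q [ 6.210e-01  4.910e-01 -3.400e-01  2.000e-03 -7.380e-01  2.559e+00] F [-0.2 -3.7  7.2] op 0.0000 g 3.6
```

View pics/w2.png

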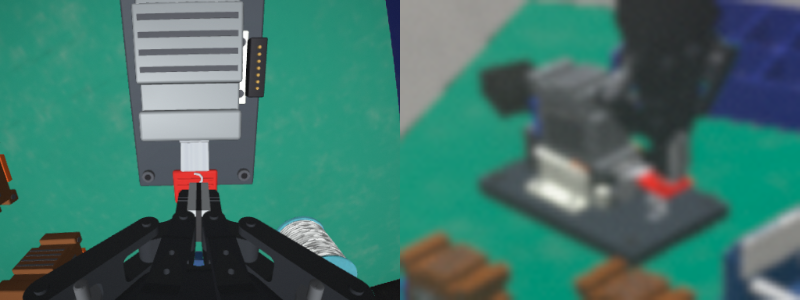

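The module's latch end has popped up (orange strip visible in the crop) with the pad held at 7 N. Next I back off and check wrist feasibility for the tilted grasp.

```bash
python3 -m jog '[[[0,0,-0.03],[0,0,0]],[[-0.02,0,-0.12],[0,0,0]],[[-0.06,0,-0.22],[0,0,0]],[[-0.1,0,-0.30],[0,0,0]],[[-0.1,0,-0.30],[0,0,0]]]' 0.75 60
cat >> h.py <<'E'
AZ=1.617; O=np.array([.5362,.2758,0])
U=np.array([np.cos(AZ),np.sin(AZ),0])
def nest(x,z,y=0): return O+U*x/1e3+np.array([0,0,z/1e3])+np.array([-U[1],U[0],0])*y/1e3
def rot2(v,t): return np.array([v[0]*np.cos(t)+v[1]*np.sin(t),-v[0]*np.sin(t)+v[1]*np.cos(t)])
def tcp(c,tm,g,al): # module centre (nest x,z mm), module tilt, grip point local, tool tilt rel. module
    p=np.array(c)+rot2(g,tm)+19*rot2([0,-1],tm+al); return nest(*p),tool(tm+al,AZ)
E
python3 - <<'E'
from h import *
from station import telemetry
s=telemetry.sense(); show(s)
q=s["joints"]
def F(q1,p,q4,q5,q6,s4): return R.from_euler('z',q1)*R.from_euler('y',p)*R.from_euler('x',s4*q4)*R.from_euler('y',-q5)*R.from_euler('x',-q6)
C=F(q[0],q[1]-q[2],0,q[4],q[5],1).inv()*fr(s); print(C.as_matrix().round(2))
from itertools import product
for th in (-54,-40,-30,30,50):
  for q1,p in product((.5,.9),(.4,.8)):
    M=(R.from_euler('z',q1)*R.from_euler('y',p)).inv()*tool(np.radians(th),AZ)*C.inv()
    e=M.as_euler('XYX'); # x a, y b, x c
    a,b,c=e
    out=[(a,-b,-c)] if b>0 else [(a+np.pi,b,-c+np.pi)]
    print(th,q1,p,"s4*q4,q5,q6",np.round([(x+np.pi)%(2*np.pi)-np.pi if i!=1 else x for i,x in enumerate(out[0])],2))
E
```

```text
time_s: 4.1
tool_pos: [0.5463, 0.1408, 0.2059]
tcp_rot: [2.174, 2.259, 0.022]
ft_force: [0.8, 1.0, 0.9]
opening: 0.064
gripper_force: 0.0
t 4.1 p [0.5463 0.1408 0.2059] q [ 0.541  0.294 -0.195  0.003 -1.066  2.638] F [0.8 1.  0.9] op 0.0640 g 0.0
[[ 0. -0.  1.]
 [-1. -0.  0.]
 [ 0. -1. -0.]]
-54 0.5 0.4 s4*q4,q5,q6 [ 1.07 -0.98 -3.05]
-54 0.5 0.8 s4*q4,q5,q6 [ 1.36 -0.84 -2.57]
-54 0.9 0.4 s4*q4,q5,q6 [ 1.06 -0.66  2.99]
-54 0.9 0.8 s4*q4,q5,q6 [ 1.63 -0.56 -2.61]
-40 0.5 0.4 s4*q4,q5,q6 [ 0.77 -0.98  3.07]
-40 0.5 0.8 s4*q4,q5,q6 [ 1.05 -0.73 -2.79]
-40 0.9 0.4 s4*q4,q5,q6 [ 0.69 -0.73  2.71]
-40 0.9 0.8 s4*q4,q5,q6 [ 1.16 -0.48 -3.01]
-30 0.5 0.4 s4*q4,q5,q6 [ 0.57 -1.    2.96]
-30 0.5 0.8 s4*q4,q5,q6 [ 0.79 -0.69 -2.99]
-30 0.9 0.4 s4*q4,q5,q6 [ 0.47 -0.82  2.55]
-30 0.9 0.8 s4*q4,q5,q6 [ 0.78 -0.49  2.94]
30 0.5 0.4 s4*q4,q5,q6 [-0.47 -1.43  2.56]
30 0.5 0.8 s4*q4,q5,q6 [-0.53 -1.08  2.36]
30 0.9 0.4 s4*q4,q5,q6 [-0.33 -1.58  2.22]
30 0.9 0.8 s4*q4,q5,q6 [-0.36 -1.2   2.08]
50 0.5 0.4 s4*q4,q5,q6 [-0.76 -1.63  2.55]
50 0.5 0.8 s4*q4,q5,q6 [-0.78 -1.34  2.27]
50 0.9 0.4 s4*q4,q5,q6 [-0.55 -1.86  2.25]
50 0.9 0.8 s4*q4,q5,q6 [-0.53 -1.51  2.05]
```

```bash
sed -i "s/np.diag(\[1,-1,-1\])/np.diag([-1,1,-1])/" h.py
python3 -m jog '[[[0,0,-0.05],[0,0,1]],[[0,0,-0.05],[0,0,1]],[[0,0,-0.05],[0,0,1]],[[0,0,-0.05],[0,0,1]],[[0,0,-0.05],[0,0,1]],[[0,0,-0.05],[0,0,1]],[[0,0,-0.05],[0,0,1]]]'
python3 -m jog '[[[0,0,0],[0,0,1]],[[0,0,0],[0,0,1]],[[0,0,0],[0,0,1]],[[0,0,0],[0,0,1]],[[0,0,0],[0,0,1]],[[0,0,0],[0,0,1]],[[0,0,0],[0,0,1]]]'
python3 -m jog '[[[0,0,0],[0,0,1]],[[0,0,0],[0,0,1]],[[0,0,0],[0,0,1]],[[0,0,0],[0,0,1]],[[0,0,0],[0,0,1]],[[0,0,0],[0,0,1]],[[0,0,0],[0,0,1]]]'
python3 - <<'E'
from h import *
from station import telemetry
s=telemetry.sense(); show(s)
p,T=tcp((2.8,69.5),.11,(-8,8),-np.pi/4)
print(p,T.as_rotvec(),go(s,p-.09*T.apply([0,0,1]),T))
E
```

```text
time_s: 4.8
tool_pos: [0.5425, 0.1412, 0.2228]
tcp_rot: [-3.02, -0.863, -0.001]
ft_force: [-0.6, -0.1, 1.2]
opening: 0.0637
gripper_force: 0.0
time_s: 5.5
tool_pos: [0.5425, 0.1412, 0.2228]
tcp_rot: [-3.047, 0.763, -0.0]
ft_force: [0.5, -0.5, -0.6]
opening: 0.0639
gripper_force: 0.0
time_s: 6.2
tool_pos: [0.5425, 0.1412, 0.2228]
tcp_rot: [-2.257, 2.184, 0.0]
ft_force: [-0.0, -0.5, 0.4]
opening: 0.0644
gripper_force: 0.0
t 6.2 p [0.5425 0.1412 0.2228] q [ 0.544  0.282 -0.166 -0.    -1.122 -0.51 ] F [-0.  -0.5  0.4] op 0.0644 g 0.0
[0.53584872 0.28339742 0.06350117] [-1.87860314  1.79374995  0.65967177] ('shift', array([-0.1721,  0.0025,  0.1782]), 'turn', array([-0.0046, -0.6444, -0.0121]))
```

```bash
python3 -m jog '[[[-0.172,0.002,0.05],[0,-0.644,-0.012]],[[-0.172,0.002,0.1],[0,-0.644,-0.012]],[[-0.172,0.002,0.15],[0,-0.644,-0.012]],[[-0.172,0.002,0.178],[0,-0.644,-0.012]],[[-0.172,0.002,0.178],[0,-0.644,-0.012]],[[-0.172,0.002,0.178],[0,-0.644,-0.012]],[[-0.172,0.002,0.178],[0,-0.644,-0.012]]]'
python3 - <<'E'
from h import *
from station import telemetry,snapshot
s=telemetry.sense(); show(s)
p,T=tcp((2.8,69.5),.11,(-8,8),-np.pi/4)
print(go(s,p-.09*T.apply([0,0,1]),T))
w=snapshot("wrist"); np.savez("pics/w3.npz",**w)
c=w["color"].copy()
def draw(cx,cz,tm,col):
    for y in (-20,20):
        P=[np.array([cx,cz])+rot2(v,tm) for v in [(-36,-36),(36,-36),(36,36),(-36,36)]]
        q=proj(w,[nest(a,b,y) for a,b in P]); cv2.polylines(c,[np.round(q*16).astype(np.int32)],True,col,1,cv2.LINE_AA,4)
draw(2.8,69.5,.11,(255,255,0))
q=proj(w,[nest(a,14,b) for a,b in [(-86,-52),(86,-52),(86,52),(-86,52)]]);cv2.polylines(c,[np.round(q*16).astype(np.int32)],True,(255,0,255),1,cv2.LINE_AA,4)
cv2.imwrite("pics/w3.png",cv2.resize(c,(800,600),interpolation=cv2.INTER_CUBIC)[:,:,::-1])
E
```

```text
time_s: 6.9
tool_pos: [0.5388, 0.2265, 0.134]
tcp_rot: [-1.884, 1.79, 0.654]
ft_force: [0.1, 0.0, 0.1]
opening: 0.0639
gripper_force: 0.0
t 6.9 p [0.5388 0.2265 0.134 ] q [ 0.282  0.418 -0.109 -0.788 -1.024  0.189] F [0.1 0.  0.1] op 0.0639 g 0.0
('shift', array([-0.0009,  0.0006,  0.0013]), 'turn', array([-0.0013, -0.0026,  0.0054]))
```

View pics/w3.png

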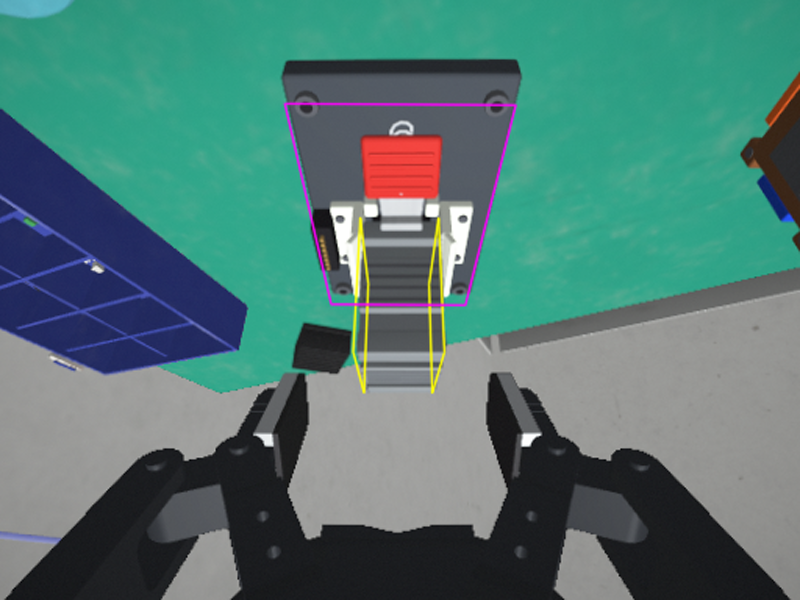

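The yellow model overlay fits the tilted module: its upper latch edge is at about (400,352) and its far edge at (400,390). The module is centred between the fingers. I go straight in and grip.

```bash
python3 -m jog '[[[0,0,0.06],[0,0,0]],[[0,0,0.12],[0,0,0]],[[0,0,0.16],[0,0,0]],[[0,0,0.181],[0,0,0]],[[0,0,0.181],[0,0,0]]]'
python3 -m jog '[[[0,0,0],[0,0,0]],[[0,0,0],[0,0,0]],[[0,0,0],[0,0,0]],[[0,0,0],[0,0,0]],[[0,0,0],[0,0,0]]]' 0.3 60
python3 - <<'E'
from h import *
from station import telemetry,snapshot
s=telemetry.sense(); show(s)
g=(-8,8);al=-np.pi/4; piv=np.array([32.8,42.5]); rel=np.array([2.8,69.5])-piv
p0,T0=tcp((2.8,69.5),.11,g,al); print(go(s,p0,T0))
s2=dict(s); s2["tool_pos"]=p0; s2["tcp_rot"]=T0.as_rotvec()
for tm,d in [(.18,0),(.25,0),(.33,0),(.33,(-4,1)),(.33,(-10,4)),(.33,(-16,24)),(.33,(-20,90))]:
    c=piv+rot2(rel,tm-.11)+np.array(d); print(tm,d,c,go(s2,*tcp(c,tm,g,al)))
E
```

```text
time_s: 7.45
tool_pos: [0.5349, 0.2845, 0.0624]
tcp_rot: [-1.887, 1.787, 0.658]
ft_force: [0.1, -0.0, -0.2]
opening: 0.0639
gripper_force: 0.0
time_s: 7.95
tool_pos: [0.5355, 0.2829, 0.0643]
tcp_rot: [-1.884, 1.786, 0.657]
ft_force: [-2.9, -1.8, 5.8]
opening: 0.0399
gripper_force: 60.7
t 8.0 p [0.5355 0.2829 0.0643] q [ 0.364  0.523 -0.13  -0.87  -0.89   0.249] F [-2.9 -1.8  5.8] op 0.0399 g 60.7
('shift', array([ 0.0004, -0.0007,  0.0018]), 'turn', array([ 0.0001, -0.0003,  0.0068]))
0.18 0 [ 4.76192687 71.53216243] ('shift', array([-0.0045, -0.    , -0.0008]), 'turn', array([-0.    ,  0.0668,  0.    ]))
0.25 0 [ 6.86118421 73.42212534] ('shift', array([-0.0091, -0.    , -0.0012]), 'turn', array([-0.    ,  0.1337, -0.    ]))
0.33 0 [ 9.41527634 75.39611982] ('shift', array([-0.0143,  0.    , -0.0013]), 'turn', array([-0.    ,  0.2101, -0.    ]))
0.33 (-4, 1) [ 5.41527634 76.39611982] ('shift', array([-0.0094, -0.    , -0.0079]), 'turn', array([-0.    ,  0.2101, -0.    ]))
0.33 (-10, 4) [-0.58472366 79.39611982] ('shift', array([-0.0037, -0.    , -0.02  ]), 'turn', array([-0.    ,  0.2101, -0.    ]))
0.33 (-16, 24) [-6.58472366 99.39611982] ('shift', array([-0.0194, -0.    , -0.0588]), 'turn', array([-0.    ,  0.2101, -0.    ]))
0.33 (-20, 90) [-10.58472366 165.39611982] ('shift', array([-0.0957, -0.    , -0.1668]), 'turn', array([-0.    ,  0.2101, -0.    ]))
```

```bash
python3 -m jog '[[[-0.0022,0,-0.0004],[0,0.033,0]],[[-0.0045,0,-0.0008],[0,0.067,0]],[[-0.0068,0,-0.001],[0,0.1,0]],[[-0.0091,0,-0.0012],[0,0.134,0]],[[-0.0117,0,-0.0012],[0,0.172,0]],[[-0.0143,0,-0.0013],[0,0.21,0]],[[-0.0143,0,-0.0013],[0,0.21,0]]]'
```

```text
time_s: 8.65
tool_pos: [0.5358, 0.2887, 0.069]
tcp_rot: [-2.024, 1.917, 0.46]
ft_force: [-1.1, -3.1, 4.0]
opening: 0.0394
gripper_force: 61.2
```

Run:
```python
from h import *
from station import telemetry,snapshot
s=telemetry.sense(); show(s)
g=(-8,8);al=-np.pi/4; piv=np.array([32.8,42.5]); rel=np.array([2.8,69.5])-piv
c0=piv+rot2(rel,.22); p0,T0=tcp(c0,.33,g,al); print(go(s,p0,T0))
s2=dict(s); s2["tool_pos"]=p0; s2["tcp_rot"]=T0.as_rotvec()
for d in [(-4,1),(-10,4),(-16,24),(-20,90)]: print(d,go(s2,*tcp(c0+np.array(d),.33,g,al)))
```

```text
t 8.7 p [0.5358 0.2887 0.069 ] q [ 0.524  0.485 -0.161 -0.578 -0.789 -0.085] F [-1.1 -3.1  4. ] op 0.0394 g 61.2
('shift', array([0.0006, 0.0004, 0.0007]), 'turn', array([-0.0031, -0.0016,  0.0084]))
(-4, 1) ('shift', array([ 0.0063, -0.    , -0.0053]), 'turn', array([ 0., -0., -0.]))
(-10, 4) ('shift', array([ 0.0144, -0.    , -0.016 ]), 'turn', array([ 0., -0., -0.]))
(-16, 24) ('shift', array([ 0.0076, -0.    , -0.0572]), 'turn', array([ 0., -0., -0.]))
(-20, 90) ('shift', array([-0.0432, -0.    , -0.1792]), 'turn', array([ 0., -0., -0.]))
```

```bash
python3 -m jog '[[[0.0063,0,-0.0053],[0,0,0]],[[0.0144,0,-0.016],[0,0,0]],[[0.0144,0,-0.016],[0,0,0]]]'; python3 -m jog '[[[-0.003,0,-0.02],[0,0,0]],[[-0.007,0,-0.041],[0,0,0]],[[-0.03,0,-0.1],[0,0,0]],[[-0.058,0,-0.163],[0,0,0]],[[-0.058,0,-0.163],[0,0,0]]]'
python3 - <<'E'
from h import *
from station import telemetry,snapshot
s=telemetry.sense(); show(s)
w=snapshot("wrist"); t=snapshot("scene"); np.savez("pics/w4.npz",**w); np.savez("pics/s4.npz",**t)
a=np.hstack([cv2.resize(w["color"],(400,300)),cv2.resize(t["color"][110:215,190:330],(400,300),interpolation=cv2.INTER_CUBIC)])
cv2.imwrite("pics/w4.png",a[:,:,::-1])
E
```

```text
time_s: 8.95
tool_pos: [0.5362, 0.2774, 0.0719]
tcp_rot: [-2.02, 1.922, 0.463]
ft_force: [0.2, -0.5, -2.2]
opening: 0.0396
gripper_force: 60.6
time_s: 9.45
tool_pos: [0.5393, 0.2697, 0.1651]
tcp_rot: [-2.018, 1.91, 0.454]
ft_force: [1.4, -0.0, -1.1]
opening: 0.0395
gripper_force: 60.8
t 9.4 p [0.5393 0.2697 0.1651] q [ 0.502  0.359 -0.104 -0.504 -0.946 -0.181] F [ 1.4 -0.  -1.1] op 0.0395 g 60.8
```

View pics/w4.png

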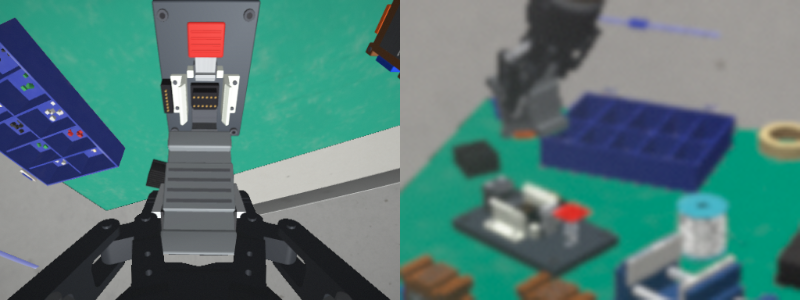

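The module is out and held level in the grip. The nest is empty with its probes at (205,97) in the left half. The hand-view edges of the module are at rows 148, 210 and 253 (left half), and I compare them with the assumed grip.

Run:
```python
from h import *
from station import telemetry
w=load("w4"); s=telemetry.sense(); g=np.array((-8,8));al=-np.pi/4
# module pose from the measured tool pose: tool rotvec -> module tilt
T=fr(s); M=T*tool(al,0).inv()   # module rotation in world
gp=s["tool_pos"]-.019*T.apply([0,0,1]); c=gp-M.apply([g[0]/1e3,0,g[1]/1e3])
print("tilt",M.as_euler('zyx'))
n=[("upper latch",-36,36),("upper hook",36,36),("lower latch",-36,-36),("groove l1",-36,24),("groove l2",-36,14),("groove t",-24,36),("l3",-36,-14),("l4",-36,-24)]
for k,x,z in n: print(k,(proj(w,[c+M.apply([x/1e3,y/1e3,z/1e3]) for y in(-20,20)])*.78125).round(1).tolist())
gr=cv2.cvtColor(w["color"],cv2.COLOR_RGB2GRAY)[:,230:285].mean(1); d=np.diff(gr)
print([(int(i),round(i*.78125),round(float(d[i]))) for i in range(165,340) if abs(d[i])>7])
```

```text
tilt [ 1.61680188 -0.02272807 -0.32856906]
upper latch [[164.6, 245.0], [243.8, 245.7]]
upper hook [[177.3, 248.6], [227.2, 249.1]]
lower latch [[173.0, 123.7], [235.1, 124.1]]
groove l1 [[166.2, 220.5], [242.1, 221.2]]
groove l2 [[167.5, 201.5], [240.8, 202.2]]
groove t [[167.6, 245.8], [239.8, 246.5]]
l3 [[170.7, 154.8], [237.4, 155.3]]
l4 [[171.8, 140.1], [236.3, 140.6]]
[(165, 129, 13), (166, 130, -8), (168, 131, 11), (184, 144, 11), (185, 145, 32), (186, 145, 33), (188, 147, -18), (189, 148, -8), (192, 150, -21), (193, 151, -34), (207, 162, -8), (209, 163, 8), (214, 167, -12), (215, 168, -14), (218, 170, 14), (219, 171, 13), (226, 177, -7), (227, 177, -14), (231, 180, 15), (232, 181, 9), (240, 188, -14), (241, 188, -7), (244, 191, 16), (245, 191, 12), (253, 198, -13), (254, 198, -14), (258, 202, 18), (259, 202, 9), (265, 207, 11), (266, 208, 46), (267, 209, 23), (268, 209, -16), (269, 210, -19), (270, 211, -33), (271, 212, -12), (293, 229, -30), (295, 230, 12), (296, 231, 12), (321, 251, 19), (322, 252, 24), (323, 252, 21), (324, 253, -19), (325, 254, -41), (326, 255, 41), (335, 262, -30), (336, 262, -23), (337, 263, -19), (338, 264, -20), (339, 265, -22)]
```

Run:
```python
from h import *
from station import telemetry
from scipy.optimize import least_squares
w=load("w4"); s=telemetry.sense(); al=-np.pi/4; T=fr(s)
gp=s["tool_pos"]-.019*T.apply([0,0,1])
ob=[(-36,-36,130),(-36,-24,145.5),(-36,14,209.5),(-36,24,229.5),(-36,36,253)]
def model(v):
    M=T*tool(al+v[2],0).inv(); c=gp-M.apply([v[0]/1e3,0,v[1]/1e3])
    return [proj(w,c+M.apply([x/1e3,0,z/1e3]))[0,1]*.78125 for x,z,_ in ob]
f=lambda v:np.array(model(v))-[o[2] for o in ob]
r=least_squares(f,[-8,8,0]); print("free",r.x,r.fun.round(1))
f2=lambda v:np.r_[f([v[0],v[1],0])]
r=least_squares(f2,[-8,8]); print("no tilt",r.x,r.fun.round(1))
# same on w3, nest-frame module pose
w3=load("w3"); gr=cv2.cvtColor(w3["color"],cv2.COLOR_RGB2GRAY)[:,240:275].mean(1); d=np.diff(gr)
print([(int(i),round(float(d[i]))) for i in range(125,270) if abs(d[i])>7])
for x,z in [(-36,-36),(-36,-24),(-36,14),(-36,24),(-36,36),(-24,36),(-14,36),(14,36),(24,36),(36,36)]:
    p=np.array([2.8,69.5])+rot2((x,z),.11); print((x,z),proj(w3,nest(*p))[0].round(1))
```

```text
free [-9.89964335  5.12600057 -0.03151872] [-0.7  0.9  0.  -0.7  0.4]
no tilt [-8.70758527  4.18639484] [-0.5  0.9 -0.2 -0.9  0.7]
[(125, 27), (126, 47), (127, 19), (136, -17), (137, -58), (138, -47), (141, 25), (142, 42), (143, 23), (146, -37), (147, -57), (151, 27), (152, 34), (153, 12), (156, -24), (157, -45), (158, -10), (168, -12), (170, 12), (174, -8), (175, -12), (177, 11), (182, -12), (184, 12), (189, -11), (190, -9), (191, 10), (192, 12), (195, 26), (196, 41), (197, 15), (199, -28), (200, -47), (223, 10), (224, 39), (225, 31), (230, -32), (231, -40), (233, 11), (234, 49), (235, 22), (236, -33), (237, -8), (244, -12), (245, -24), (246, 33), (247, 39)]
(-36, -36) [255.1 139. ]
(-36, -24) [255.1 151.6]
(-36, 14) [254.9 195.8]
(-36, 24) [254.8 208.6]
(-36, 36) [254.8 224.9]
(-24, 36) [254.7 230.4]
(-14, 36) [254.6 234.5]
(14, 36) [254.4 244.5]
(24, 36) [254.4 247.5]
(36, 36) [254.3 250.9]
```

```bash
cat >> h.py <<'E'
G=np.array([-9.2,4.7]); AL=-np.pi/4-.015
def ins(K,tn,dy=0):  # new hook-side lower edge at K, new tilt tn
    tm=np.pi/2+tn; p,T=tcp(np.array(K)-rot2((36,36),tm),tm,G,AL); return p+dy*np.array([-U[1],U[0],0])/1e3,T
E
python3 - <<'E'
from h import *
from station import telemetry
s=telemetry.sense(); show(s)
p,T=ins((25,110),.35); print(p,go(s,p,T)); R0=fr(s); th=(R0.inv()*T).as_rotvec(); print(th)
c=s["tool_pos"]-.019*R0.apply([0,0,1])
h=R0*R.from_rotvec(th/2); hp=(p-.019*T.apply([0,0,1])+c)/2+.019*h.apply([0,0,1]); print(go(s,hp,h)); s2=dict(s); s2["tool_pos"]=hp; s2["tcp_rot"]=h.as_rotvec(); print(go(s2,p,T))
E
```

```text
t 9.6 p [0.5362 0.269  0.1599] q [ 0.502  0.363 -0.11  -0.507 -0.945 -0.18 ] F [-1.2  0.2 -2.4] op 0.0395 g 60.8
[0.53647752 0.26979782 0.15492119] ('shift', array([ 0.003 , -0.0005,  0.0096]), 'turn', array([-0.0083,  1.5055,  0.0024]))
[-0.00867956  1.57654128  0.00250257]
('shift', array([ 0.0095, -0.0002,  0.0127]), 'turn', array([-0.0041,  0.7527,  0.0012]))
('shift', array([-0.0023, -0.0002, -0.0067]), 'turn', array([-0.0041,  0.7527,  0.0012]))
```

The arm was still settling between that picture and its reading, so I redo the fit with the arm at rest.

Run:
```python
from h import *
from station import telemetry,snapshot
from scipy.optimize import least_squares
w=snapshot("wrist"); s=telemetry.sense(); show(s); np.savez("pics/w5.npz",**w); al=-np.pi/4; T=fr(s)
print("cam rel",fr(s).inv().apply(w["xyz"]-s["tool_pos"]))
gp=s["tool_pos"]-.019*T.apply([0,0,1])
gr=cv2.cvtColor(w["color"],cv2.COLOR_RGB2GRAY)[:,230:285].mean(1); d=np.diff(gr)
print([(int(i),round(float(d[i]))) for i in range(160,340) if abs(d[i])>14])
ob=[(-36,-36,130),(-36,-24,145.5),(-36,14,209.5),(-36,24,229.5),(-36,36,253)]
def model(v):
    M=T*tool(al+v[2],0).inv(); c=gp-M.apply([v[0]/1e3,0,v[1]/1e3])
    return [proj(w,c+M.apply([x/1e3,0,z/1e3]))[0,1]*.78125 for x,z,_ in ob]
f=lambda v:np.array(model(v))-[o[2] for o in ob]
r=least_squares(f,[-8,8,0]); print("free",r.x,r.fun.round(1))
r=least_squares(lambda v:f([v[0],v[1],0]),[-8,8]); print("no tilt",r.x,r.fun.round(1))
```

```text
t 9.6 p [0.5355 0.2687 0.1583] q [ 0.503  0.365 -0.112 -0.507 -0.945 -0.18 ] F [ 0.9  0.2 -2.1] op 0.0395 g 60.8
cam rel [ 0.08374773 -0.00071578 -0.14372503]
[(160, -22), (185, 32), (186, 32), (188, -18), (192, -21), (193, -33), (218, 14), (227, -14), (231, 15), (244, 16), (258, 19), (266, 46), (267, 21), (268, -16), (269, -19), (270, -32), (293, -30), (321, 19), (322, 23), (323, 21), (324, -22), (325, -38), (326, 41), (335, -30), (336, -23), (337, -19), (338, -19), (339, -22)]
free [-10.94813612   8.52439379  -0.03250273] [-0.7  0.9  0.  -0.7  0.4]
no tilt [-9.60682368  7.58613499] [-0.5  0.9 -0.3 -0.9  0.7]
```

```bash
sed -i 's/^G=.*/G=np.array([-9.3,7.9]); AL=-np.pi\/4-.01/' h.py
python3 - <<'E'
from h import *
from station import telemetry
s=telemetry.sense()
p,T=ins((25,110),.35); R0=fr(s); th=(R0.inv()*T).as_rotvec()
c=s["tool_pos"]-.019*R0.apply([0,0,1])
h=R0*R.from_rotvec(th/2); hp=(p-.019*T.apply([0,0,1])+c)/2+.019*h.apply([0,0,1]); print(go(s,hp,h)); s2=dict(s); s2["tool_pos"]=hp; s2["tcp_rot"]=h.as_rotvec(); print(go(s2,p,T))
E
```

```text
('shift', array([ 0.0063, -0.001 ,  0.0136]), 'turn', array([-0.0027,  0.7546,  0.0016]))
('shift', array([-0.0052, -0.001 , -0.0085]), 'turn', array([-0.0027,  0.7546,  0.0016]))
```

```bash
python3 -m jog '[[[0.006,-0.001,0.013],[-0.003,0.13,0.002]],[[0.006,-0.001,0.013],[-0.003,0.25,0.002]],[[0.006,-0.001,0.013],[-0.003,0.38,0.002]],[[0.006,-0.001,0.013],[-0.003,0.51,0.002]],[[0.006,-0.001,0.013],[-0.003,0.64,0.002]],[[0.006,-0.001,0.013],[-0.003,0.755,0.002]],[[0.006,-0.001,0.013],[-0.003,0.755,0.002]]]'
python3 -m jog '[[[-0.005,-0.001,-0.009],[-0.003,0.13,0.002]],[[-0.005,-0.001,-0.009],[-0.003,0.25,0.002]],[[-0.005,-0.001,-0.009],[-0.003,0.38,0.002]],[[-0.005,-0.001,-0.009],[-0.003,0.51,0.002]],[[-0.005,-0.001,-0.009],[-0.003,0.64,0.002]],[[-0.005,-0.001,-0.009],[-0.003,0.755,0.002]],[[-0.005,-0.001,-0.009],[-0.003,0.755,0.002]],[[-0.005,-0.001,-0.009],[-0.003,0.755,0.002]],[[-0.005,-0.001,-0.009],[-0.003,0.755,0.002]]]'
python3 - <<'E'
from h import *
from station import telemetry,snapshot
s=telemetry.sense(); show(s); p,T=ins((25,110),.35); print(go(s,p,T))
s2=dict(s); s2["tool_pos"]=p; s2["tcp_rot"]=T.as_rotvec()
for K in [(25,60),(25,40),(25,32),(25,28),(28,28),(31,28)]: print(K,go(s2,*ins(K,.35)))
w=snapshot("wrist"); np.savez("pics/w6.npz",**w); c=w["color"].copy()
def draw(f,col):
    q=proj(w,f); cv2.polylines(c,[np.round(q*16).astype(np.int32)],True,col,1,cv2.LINE_AA,4)
M=fr(s)*tool(AL,0).inv(); cc=s["tool_pos"]-.019*fr(s).apply([0,0,1])-M.apply([G[0]/1e3,0,G[1]/1e3])
for y in(-.02,.02): draw([cc+M.apply([a/1e3,y,b/1e3]) for a,b in[(-36,-36),(36,-36),(36,36),(-36,36)]],(255,255,0))
draw([nest(x,57,y) for x,y in[(-92,-16),(-62,-16),(-62,16),(-92,16)]],(0,255,255))
draw([nest(32.8,42.5,y) for y in(-16,16)],(0,255,255))
cv2.imwrite("pics/w6.png",cv2.resize(c,(800,600),interpolation=cv2.INTER_CUBIC)[:,:,::-1])
E
```

```text
time_s: 10.3
tool_pos: [0.5352, 0.2707, 0.1473]
tcp_rot: [2.092, -1.983, 0.357]
ft_force: [-0.2, -0.8, -2.3]
opening: 0.0392
gripper_force: 60.6
time_s: 11.2
tool_pos: [0.5373, 0.2726, 0.1553]
tcp_rot: [1.571, -1.504, 0.989]
ft_force: [-0.2, -0.4, -2.7]
opening: 0.0395
gripper_force: 60.9
t 11.2 p [0.5373 0.2726 0.1553] q [ 0.979  0.801 -0.076  0.571 -1.701 -1.179] F [-0.2 -0.4 -2.7] op 0.0395 g 60.9
('shift', array([-0.0025,  0.0018,  0.0007]), 'turn', array([ 0.0012,  0.003 , -0.0018]))
(25, 60) ('shift', array([-0.0902,  0.    ,  0.0431]), 'turn', array([-0.,  0.,  0.]))
(25, 40) ('shift', array([-0.1263,  0.    ,  0.0603]), 'turn', array([-0.,  0.,  0.]))
(25, 32) ('shift', array([-0.1408,  0.    ,  0.0672]), 'turn', array([-0.,  0.,  0.]))
(25, 28) ('shift', array([-0.148 ,  0.    ,  0.0707]), 'turn', array([-0.,  0.,  0.]))
(28, 28) ('shift', array([-0.1506, -0.    ,  0.0652]), 'turn', array([-0.,  0.,  0.]))
(31, 28) ('shift', array([-0.1532, -0.    ,  0.0598]), 'turn', array([-0.,  0.,  0.]))
```

View pics/w6.png

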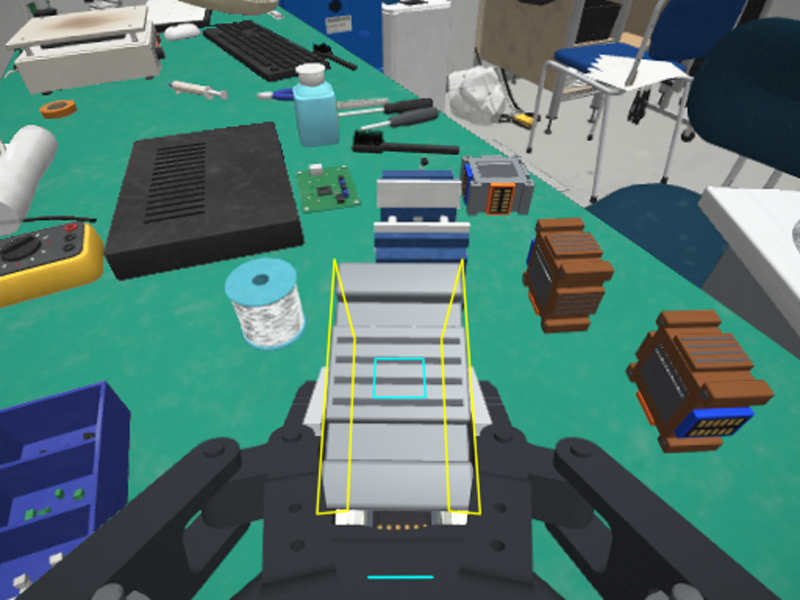

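The overlay matches the held module: its latch-end edge is at row 262 and its hook-end edge at row 510. The new bottom (blue) faces down and hides the nest below it. I lower it toward the ledge just short of the hook.

```bash
python3 -m jog '[[[-0.05,0.002,0.022],[0.001,0.003,-0.002]],[[-0.093,0.002,0.044],[0.001,0.003,-0.002]],[[-0.115,0.002,0.054],[0.001,0.003,-0.002]],[[-0.129,0.002,0.061],[0.001,0.003,-0.002]],[[-0.136,0.002,0.065],[0.001,0.003,-0.002]],[[-0.136,0.002,0.065],[0.001,0.003,-0.002]],[[-0.136,0.002,0.065],[0.001,0.003,-0.002]]]'
cat > st.py <<'E'
from h import *
from station import telemetry
s=telemetry.sense(); show(s)
T=fr(s); M=T*tool(AL,0).inv(); c=s["tool_pos"]-.019*T.apply([0,0,1])-M.apply([G[0]/1e3,0,G[1]/1e3])
k=c+M.apply([.036,0,.036])-O; lk=c+M.apply([.036,0,-.036])-O
n=lambda k:np.round(1e3*np.array([k@U,k@[-U[1],U[0],0],k[2]]),1)
e=M.as_euler('ZYX'); tl=(R.from_euler('z',-AZ)*M).as_matrix(); print("K(x,y,z)",n(k),"latch low edge",n(lk),"tilt",np.arctan2(-tl[2,0],tl[0,0])-np.pi/2)
print("per mm nest x",T.inv().apply(U).round(3)/500,"per mm z",T.inv().apply([0,0,1]).round(3)/500)
E
python3 st.py
```

```text
time_s: 11.95
tool_pos: [0.536, 0.2729, 0.0796]
tcp_rot: [1.569, -1.496, 0.993]
ft_force: [-0.1, -0.5, -3.0]
opening: 0.0394
gripper_force: 60.9
t 11.9 p [0.536  0.2729 0.0796] q [ 0.983  0.893 -0.104  0.566 -1.606 -1.242] F [-0.1 -0.5 -3. ] op 0.0394 g 60.9
K(x,y,z) [25.   0.4 35.5] latch low edge [-42.5   0.3  60.4] tilt 0.35338372809747365
per mm nest x [-8.560e-04 -2.000e-06 -1.808e-03] per mm z [ 1.808e-03  2.000e-06 -8.560e-04]
```

```bash
python3 -m jog '[[[-0.0036,0,0.0017],[0,0,0]],[[-0.0072,0,0.0034],[0,0,0]],[[-0.0108,0,0.0051],[0,0,0]],[[-0.0108,0,0.0051],[0,0,0]]]'; python3 st.py; python3 -m jog '[[[-0.0018,0,0.0009],[0,0,0]],[[-0.0027,0,0.0013],[0,0,0]],[[-0.0027,0,0.0013],[0,0,0]]]'; python3 st.py
```

```text
time_s: 12.35
tool_pos: [0.5359, 0.2729, 0.0741]
tcp_rot: [1.568, -1.494, 0.995]
ft_force: [-1.7, 1.1, 2.6]
opening: 0.0391
gripper_force: 61.2
t 12.3 p [0.5359 0.2729 0.0741] q [ 0.983  0.902 -0.105  0.567 -1.602 -1.247] F [-1.7  1.1  2.6] op 0.0391 g 61.2
K(x,y,z) [24.8  0.5 29.9] latch low edge [-42.6   0.3  55.1] tilt 0.356683048683917
per mm nest x [-8.50e-04 -4.00e-06 -1.81e-03] per mm z [ 1.81e-03  2.00e-06 -8.50e-04]
time_s: 12.65
tool_pos: [0.5359, 0.2728, 0.0738]
tcp_rot: [1.566, -1.493, 0.997]
ft_force: [-2.2, 1.5, 6.1]
opening: 0.0393
gripper_force: 61.4
t 12.7 p [0.5359 0.2728 0.0738] q [ 0.983  0.903 -0.105  0.568 -1.602 -1.248] F [-2.2  1.5  6.1] op 0.0393 g 61.4
K(x,y,z) [24.7  0.5 29.6] latch low edge [-42.7   0.3  54.8] tilt 0.3581552905523844
per mm nest x [-8.460e-04 -4.000e-06 -1.812e-03] per mm z [ 0.001812  0.       -0.000846]
```

```bash
python3 -m jog '[[[-0.0008,0,-0.0022],[0,0,0]],[[-0.0016,0,-0.004],[0,0,0]],[[-0.0025,0,-0.0058],[0,0,0]],[[-0.0033,0,-0.0076],[0,0,0]],[[-0.0033,0,-0.0076],[0,0,0]]]'; python3 st.py; python3 -m jog '[[[-0.0008,0,-0.0018],[0,0,0]],[[-0.0017,0,-0.0036],[0,0,0]],[[-0.0025,0,-0.0054],[0,0,0]],[[-0.0025,0,-0.0054],[0,0,0]]]'; python3 st.py
```

```text
time_s: 13.15
tool_pos: [0.5358, 0.276, 0.0733]
tcp_rot: [1.565, -1.493, 0.995]
ft_force: [-0.6, -2.9, 5.4]
opening: 0.0394
gripper_force: 60.9
t 13.2 p [0.5358 0.276  0.0733] q [ 0.986  0.906 -0.096  0.564 -1.608 -1.246] F [-0.6 -2.9  5.4] op 0.0394 g 60.9
K(x,y,z) [27.9  0.5 29.1] latch low edge [-39.6   0.5  54.3] tilt 0.35801321154364585
per mm nest x [-0.000848 -0.       -0.001812] per mm z [ 1.812e-03  2.000e-06 -8.480e-04]
time_s: 13.55
tool_pos: [0.5356, 0.2782, 0.0734]
tcp_rot: [1.564, -1.493, 0.995]
ft_force: [1.4, -4.2, 6.0]
opening: 0.0392
gripper_force: 60.7
t 13.6 p [0.5356 0.2782 0.0734] q [ 0.987  0.909 -0.09   0.562 -1.613 -1.245] F [ 1.4 -4.2  6. ] op 0.0392 g 60.7
K(x,y,z) [30.   0.5 29.1] latch low edge [-37.4   0.5  54.4] tilt 0.3592516285902876
per mm nest x [-8.440e-04  2.000e-06 -1.812e-03] per mm z [ 1.812e-03  4.000e-06 -8.440e-04]
```

```bash
python3 -m jog '[[[-0.0008,0,-0.0018],[0,0,0]],[[-0.0017,0,-0.0036],[0,0,0]],[[-0.0025,0,-0.0054],[0,0,0]],[[-0.0025,0,-0.0054],[0,0,0]]]'; python3 st.py
python3 - <<'E'
from h import *
from station import snapshot
t=snapshot("scene"); w=snapshot("wrist")
a=np.hstack([cv2.resize(w["color"],(400,300)),cv2.resize(t["color"][130:215,190:303],(400,300),interpolation=cv2.INTER_CUBIC)])
cv2.imwrite("pics/w7.png",a[:,:,::-1])
E
```

```text
time_s: 13.95
tool_pos: [0.5354, 0.2786, 0.0735]
tcp_rot: [1.558, -1.491, 0.994]
ft_force: [4.3, -11.5, 4.8]
opening: 0.0394
gripper_force: 61.2
t 13.9 p [0.5354 0.2786 0.0735] q [ 0.987  0.912 -0.085  0.56  -1.619 -1.244] F [  4.3 -11.5   4.8] op 0.0394 g 61.2
K(x,y,z) [30.3  0.7 29.2] latch low edge [-37.    0.9  54.8] tilt 0.3636350111937938
per mm nest x [-8.360e-04  8.000e-06 -1.816e-03] per mm z [ 1.816e-03  6.000e-06 -8.360e-04]
```

Run:
```python
from h import *
from station import telemetry
p,T=ins((30.3,29.2),.36); s=dict(tool_pos=p,tcp_rot=T.as_rotvec())
for f in (0,.25,.5,.75,1): print(f,go(s,*ins((30.3-1*(f<.01)+f*1.2-.5,29.2+.8*f),.36-.23*f)))
```

```text
0 ('shift', array([0.0013, 0.    , 0.0027]), 'turn', array([-0., -0., -0.]))
0.25 ('shift', array([-0.0004,  0.    ,  0.0061]), 'turn', array([-0.    , -0.0549, -0.    ]))
0.5 ('shift', array([-0.0015, -0.    ,  0.0113]), 'turn', array([ 0.    , -0.1098, -0.    ]))
0.75 ('shift', array([-0.003 , -0.    ,  0.0164]), 'turn', array([-0.    , -0.1647,  0.    ]))
1 ('shift', array([-0.0047,  0.    ,  0.0213]), 'turn', array([ 0.    , -0.2196,  0.    ]))
```

View pics/w7.png

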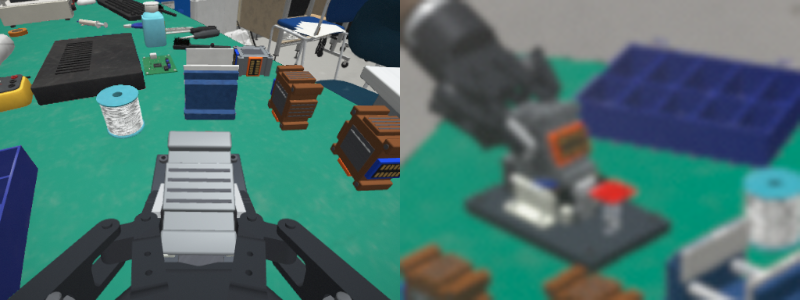

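The picture shows the module tilted in the nest. Orange is on the latch-side end at (568,147), a glimpse of blue is underneath at (545,185), and the hook end is tucked in. Next is the swing down.

```bash
python3 -m jog '[[[0.0004,0,0.004],[0,-0.027,0]],[[-0.0004,0,0.006],[0,-0.055,0]],[[-0.001,0,0.0085],[0,-0.082,0]],[[-0.0015,0,0.0113],[0,-0.11,0]],[[-0.0022,0,0.014],[0,-0.137,0]],[[-0.003,0,0.0164],[0,-0.165,0]],[[-0.003,0,0.0164],[0,-0.165,0]]]'; python3 st.py
```

```text
time_s: 14.75
tool_pos: [0.536, 0.2762, 0.0706]
tcp_rot: [1.689, -1.61, 0.879]
ft_force: [-3.6, 3.4, 10.1]
opening: 0.0391
gripper_force: 62.8
t 14.8 p [0.536  0.2762 0.0706] q [ 0.97   0.832 -0.127  0.521 -1.476 -1.215] F [-3.6  3.4 10.1] op 0.0391 g 62.8
K(x,y,z) [35.3  0.3 31.8] latch low edge [-35.5   0.1  45. ] tilt 0.18413003214581258
per mm nest x [-1.148e-03 -4.000e-06 -1.638e-03] per mm z [ 1.638e-03 -2.000e-06 -1.148e-03]
```

```bash
python3 -m jog '[[[0,0,0],[0,0,0]],[[0,0,0],[0,0,0]],[[0,0,0],[0,0,0]],[[0,0,0],[0,0,0]]]' 0.75; python3 st.py; python3 -m jog '[[[0,0,-0.05],[0,0,0]],[[0,0,-0.11],[0,0,0]],[[0,0,-0.18],[0,0,0]],[[0,0,-0.2],[0,0,0]],[[0,0,-0.2],[0,0,0]],[[0,0,-0.2],[0,0,0]]]'
python3 - <<'E'
from h import *
from station import snapshot,telemetry
import time
w=snapshot("wrist"); np.savez("pics/w8.npz",**w); t=snapshot("scene"); c=w["color"].copy(); show(telemetry.sense())
for tn,col in ((.11,(255,255,0)),(.18,(255,0,255))):
  for y in(-20,20):
    P=[np.array([32.8,42.5])+rot2(np.array(v)+[-32.8,23.5],tn) for v in[(-36,-36),(36,-36),(36,36),(-36,36)]]
    cv2.polylines(c,[np.round(proj(w,[nest(a,b,y) for a,b in P])*16).astype(np.int32)],True,col,1,cv2.LINE_AA,4)
a=np.vstack([np.hstack([cv2.resize(c,(400,300)),cv2.resize(t["color"][130:215,190:303],(400,300),interpolation=cv2.INTER_CUBIC)]),np.hstack([cv2.resize(c[120:300,150:390],(400,300)),cv2.resize(w["color"][120:300,150:390],(400,300))])])
cv2.imwrite("pics/w8.png",a[:,:,::-1])
E
```

```text
time_s: 15.15
tool_pos: [0.5357, 0.2759, 0.0663]
tcp_rot: [1.69, -1.611, 0.875]
ft_force: [0.1, 0.8, 0.7]
opening: 0.0643
gripper_force: 0.0
t 15.2 p [0.5357 0.2759 0.0663] q [ 0.969  0.836 -0.128  0.519 -1.469 -1.216] F [0.1 0.8 0.7] op 0.0643 g 0.0
K(x,y,z) [35.1  0.6 27.6] latch low edge [-35.7   0.5  40.6] tilt 0.18181202649974448
per mm nest x [-1.152e-03 -2.000e-06 -1.636e-03] per mm z [ 1.636e-03  4.000e-06 -1.152e-03]
time_s: 15.75
tool_pos: [0.5314, 0.3566, 0.1233]
tcp_rot: [1.689, -1.609, 0.874]
ft_force: [-0.5, -0.4, -0.1]
opening: 0.064
gripper_force: 0.0
t 15.8 p [0.5316 0.3561 0.1234] q [ 1.036  0.853  0.095  0.467 -1.674 -1.156] F [-0.1 -0.2 -0.7] op 0.0639 g 0.0
```

View pics/w8.png

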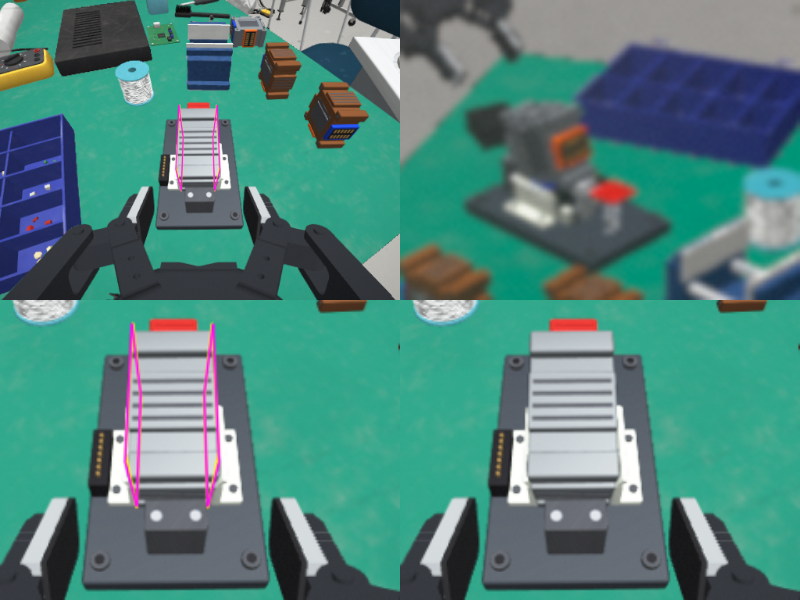

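The module sits in the guides with its hook end against the hook block at about (575,520) in the lower-right crop. The latch end is still raised, and orange faces the latch. Next I press its upper latch edge with shut fingers.

Run:
```python
from h import *
from station import telemetry
s=telemetry.sense(); show(s)
th=np.arctan2(*(R.from_euler('z',-AZ)*fr(s)).apply([0,0,-1])[[0,2]]); print("theta",th)
A=(nest(40,190),tool(th/2,AZ)); B=(nest(-14.5,125),tool(0,AZ)); print(go(s,*A)); s2=dict(tool_pos=A[0],tcp_rot=A[1].as_rotvec()); print(go(s2,*B)); print(go(s,*B))
```

```text
t 15.8 p [0.5316 0.3561 0.1234] q [ 1.036  0.853  0.095  0.467 -1.674 -1.156] F [-0.1 -0.2 -0.7] op 0.0639 g 0.0
theta 0.9594212465928441
('shift', array([ 0.1556, -0.0014, -0.0103]), 'turn', array([ 0.0026, -0.4581,  0.0021]))
('shift', array([ 0.0367, -0.    ,  0.1656]), 'turn', array([-0.    , -0.4581, -0.    ]))
('shift', array([ 0.1117, -0.0018,  0.1536]), 'turn', array([ 0.0031, -0.9162,  0.0015]))
```

```bash
python3 -m jog '[[[0.08,-0.001,-0.01],[0.002,-0.14,0.002]],[[0.156,-0.001,-0.01],[0.003,-0.28,0.002]],[[0.156,-0.001,-0.01],[0.003,-0.42,0.002]],[[0.156,-0.001,0.03],[0.003,-0.56,0.002]],[[0.150,-0.002,0.07],[0.003,-0.7,0.002]],[[0.14,-0.002,0.11],[0.003,-0.84,0.002]],[[0.112,-0.002,0.154],[0.003,-0.916,0.002]],[[0.112,-0.002,0.154],[0.003,-0.916,0.002]],[[0.112,-0.002,0.154],[0.003,-0.916,0.002]],[[0.112,-0.002,0.154],[0.003,-0.916,0.002]]]' 0
python3 - <<'E'
from h import *
from station import telemetry
s=telemetry.sense(); show(s); d=s["tool_pos"]-O; print("nest",(d@U*1e3).round(1),(d@[-U[1],U[0],0]*1e3).round(1),s["tool_pos"][2]); print(go(s,nest(-14.5,113),tool(0,AZ)), "x mm",fr(s).inv().apply(U)/500)
E
```

```text
time_s: 16.85
tool_pos: [0.5378, 0.263, 0.1261]
tcp_rot: [-2.271, 2.166, -0.001]
ft_force: [-1.1, -0.7, -0.6]
opening: -0.0001
gripper_force: 0.0
t 16.9 p [0.5378 0.263  0.1261] q [ 0.725  0.431 -0.203  0.001 -0.933 -0.678] F [-1.1 -0.7 -0.6] op -0.0001 g 0.0
nest -12.8 -1.0 0.12613361665578507
('shift', array([0.0033, 0.0021, 0.0263]), 'turn', array([-0.0027,  0.0014,  0.0013])) x mm [-1.99999607e-03 -2.75435434e-06  2.85366731e-06]
```

```bash
python3 -m jog '[[[0.003,0.002,0.012],[0,0,0]],[[0.003,0.002,0.024],[0,0,0]],[[0.005,0.002,0.03],[0,0,0]],[[0.007,0.002,0.034],[0,0,0]],[[0.007,0.002,0.034],[0,0,0]]]'
cat > st2.py <<'E'
from h import *
from station import telemetry
s=telemetry.sense(); d=s["tool_pos"]-O; print("nest x %.1f y %.1f z %.1f"%(d@U*1e3,d@[-U[1],U[0],0]*1e3,d[2]*1e3),"F nest x %.1f z %.1f"%(s["ft_force"]@U,s["ft_force"][2]))
E
python3 st2.py
```

```text
time_s: 17.35
tool_pos: [0.5395, 0.2601, 0.1143]
tcp_rot: [-2.271, 2.158, -0.008]
ft_force: [-2.7, -5.3, 21.9]
opening: 0.0001
gripper_force: 10.4
nest x -15.9 y -2.6 z 114.3 F nest x -5.2 z 21.9
```

```bash
python3 -m jog '[[[0.004,0,0],[0,0,0]],[[0.008,0,0],[0,0,0]],[[0.012,0,0.001],[0,0,0]],[[0.012,0,0.001],[0,0,0]]]'; python3 st2.py
```

```text
time_s: 17.75
tool_pos: [0.5378, 0.2536, 0.1096]
tcp_rot: [-2.272, 2.163, -0.003]
ft_force: [0.6, -2.6, 7.2]
opening: 0.0001
gripper_force: 3.6
nest x -22.3 y -0.6 z 109.6 F nest x -2.6 z 7.2
```

```bash
python3 -m jog '[[[0.003,0,0.003],[0,0,0]],[[0.006,0,0.006],[0,0,0]],[[0.008,0,0.009],[0,0,0]],[[0.01,0,0.012],[0,0,0]],[[0.01,0,0.012],[0,0,0]]]'; python3 st2.py;  python3 -m jog '[[[0.002,0,0.003],[0,0,0]],[[0.004,0,0.006],[0,0,0]],[[0.004,0,0.008],[0,0,0]],[[0.004,0,0.008],[0,0,0]]]'; python3 st2.py
```

```text
time_s: 18.25
tool_pos: [0.5383, 0.2476, 0.1039]
tcp_rot: [-2.273, 2.164, -0.005]
ft_force: [1.2, -4.8, 8.3]
opening: -0.0002
gripper_force: 4.6
nest x -28.2 y -0.8 z 103.9 F nest x -4.9 z 8.3
time_s: 18.65
tool_pos: [0.5387, 0.2457, 0.1004]
tcp_rot: [-2.272, 2.164, -0.005]
ft_force: [0.2, -4.7, 12.1]
opening: -0.0001
gripper_force: 5.8
nest x -30.1 y -1.1 z 100.4 F nest x -4.7 z 12.1
```

```bash
python3 -m jog '[[[0,0,0.003],[0,0,0]],[[0,0,0.005],[0,0,0]],[[0,0,0.005],[0,0,0]],[[0,0,0.005],[0,0,0]]]'; python3 st2.py;  python3 -m jog '[[[0,0,0.003],[0,0,0]],[[0,0,0.006],[0,0,0]],[[0,0,0.006],[0,0,0]]]'; python3 st2.py
```

```text
time_s: 19.05
tool_pos: [0.5391, 0.2453, 0.0999]
tcp_rot: [-2.273, 2.163, -0.007]
ft_force: [-1.3, -7.1, 19.9]
opening: -0.0002
gripper_force: 9.9
nest x -30.6 y -1.5 z 99.9 F nest x -7.0 z 19.9
time_s: 19.35
tool_pos: [0.5399, 0.2453, 0.0998]
tcp_rot: [-2.273, 2.16, -0.01]
ft_force: [-3.9, -9.6, 32.2]
opening: -0.0
gripper_force: 16.0
nest x -30.6 y -2.3 z 99.8 F nest x -9.4 z 32.2
```

It is now on the hard stop (force rising without travel), so I lift off and look.

```bash
python3 -m jog '[[[0,0,-0.012],[0,0,0]],[[0,0,-0.03],[0,0,0]],[[0.03,0,-0.1],[0,0,0]],[[0.08,0,-0.18],[0,0,0]],[[0.12,0,-0.24],[0,0,0]],[[0.12,0,-0.24],[0,0,0]],[[0.12,0,-0.24],[0,0,0]],[[0.12,0,-0.24],[0,0,0]]]'; python3 st2.py
python3 - <<'E'
from h import *
from station import snapshot
w=snapshot("wrist"); np.savez("pics/w9.npz",**w); t=snapshot("scene"); np.savez("pics/s9.npz",**t); tp=snapshot("top"); np.savez("pics/t9.npz",**tp); c=w["color"].copy()
for y in(-20,20):
    P=[(-36,30),(36,30),(36,102),(-36,102)]
    cv2.polylines(c,[np.round(proj(w,[nest(a,b,y) for a,b in P])*16).astype(np.int32)],True,(255,255,0),1,cv2.LINE_AA,4)
cv2.polylines(c,[np.round(proj(w,[nest(x,57,y) for x,y in[(-92,-16),(-62,-16),(-62,16),(-92,16)]])*16).astype(np.int32)],True,(0,255,255),1,cv2.LINE_AA,4)
m=red(w);k,l,st,ce=cv2.connectedComponentsWithStats(m); i=1+np.argmax(st[1:,4]); print("red",ce[i],proj(w,nest(-77,57))[0],"tri check",onz(w,tuple(ce[i]),.057))
q=proj(w,nest(-20,60))[0].astype(int); x0,y0=max(0,min(q[0]-100,312)),max(0,min(q[1]-75,234))
cr=lambda im:cv2.resize(im[y0:y0+150,x0:x0+200],(400,300),interpolation=cv2.INTER_CUBIC)
a=np.vstack([np.hstack([cv2.resize(c,(400,300)),cv2.resize(t["color"][140:225,190:303],(400,300),interpolation=cv2.INTER_CUBIC)]),np.hstack([cr(c),cr(w["color"])])])
cv2.imwrite("pics/w9.png",a[:,:,::-1])
E
```

```text
time_s: 20.15
tool_pos: [0.5388, 0.1862, 0.2107]
tcp_rot: [2.273, -2.168, -0.002]
ft_force: [-0.2, -0.1, 0.5]
opening: -0.0001
gripper_force: 0.0
nest x -89.6 y 1.5 z 210.7 F nest x -0.1 z 0.5
red [253.17682927 185.53506098] [252.68759243 186.25413946] tri check [0.53925584 0.198023   0.057     ]
```

View pics/w9.png

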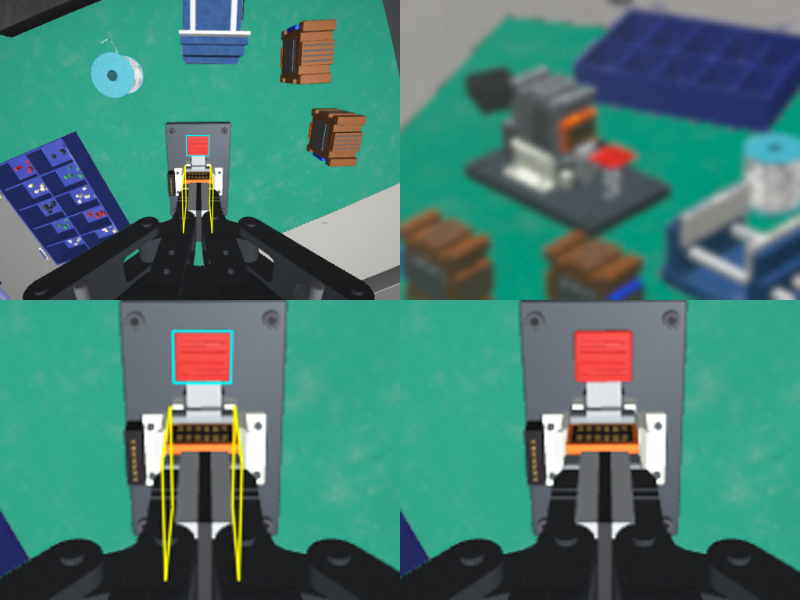

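Run:
```python
from h import *
a,b=load("scene0"),load("s9")
for n in (a,b):
    h=cv2.cvtColor(n["color"],cv2.COLOR_RGB2HSV); g=(h[...,1]<90)
    print([int(np.argmax(g[150:,c]))+150 for c in range(221,249)])
for v in [(-36,102),(36,102)]:
    print(v,[proj(a,nest(*v,y)).round(1).tolist() for y in(-20,20)])
q=np.array([32.8,42.5])+rot2((-68.8,59.5),.11); print("tilted .11",[proj(a,nest(*q,y)).round(1).tolist() for y in(-20,20)])
# seen from above
for n in ("top0","t9"):
    t=load(n); print(n,cv2.connectedComponentsWithStats(red(t))[3][1:].round(1).tolist())
d=np.abs(load("top0")["color"].astype(int)-load("t9")["color"]).max(2)>60; ys,xs=np.nonzero(d); k,l,st,c=cv2.connectedComponentsWithStats(d.astype(np.uint8)); print([st[i].tolist() for i in range(1,k) if st[i][4]>8])
d=np.abs(a["color"].astype(int)-b["color"]).max(2)>60; k,l,st,c=cv2.connectedComponentsWithStats(d.astype(np.uint8)); print([st[i].tolist() for i in range(1,k) if st[i][4]>5])
```

```text
[161, 162, 162, 161, 161, 160, 160, 159, 159, 159, 160, 161, 161, 161, 162, 162, 162, 162, 162, 163, 164, 164, 164, 165, 178, 180, 180, 180]
[161, 161, 161, 161, 161, 160, 160, 159, 159, 159, 160, 161, 161, 161, 161, 162, 162, 162, 162, 163, 164, 164, 164, 164, 170, 179, 180, 180]
(-36, 102) [[[245.4, 164.6]], [[236.3, 168.7]]]
(36, 102) [[[230.2, 157.9]], [[221.1, 161.9]]]
tilted .11 [[[243.8, 161.9]], [[234.7, 166.0]]]
top0 [[221.3, 182.5]]
t9 [[224.1, 183.2]]
[[101, 111, 135, 235, 10741], [128, 201, 6, 5, 21], [0, 283, 84, 70, 2429], [235, 301, 6, 7, 26], [197, 310, 109, 59, 1798], [285, 338, 22, 4, 59], [301, 343, 11, 7, 44], [314, 347, 18, 32, 206], [212, 351, 5, 6, 11], [269, 352, 26, 32, 410], [0, 355, 10, 29, 161], [217, 356, 6, 6, 14], [237, 365, 2, 8, 11], [292, 364, 16, 20, 148], [200, 380, 8, 4, 20]]
[[0, 0, 79, 56, 643], [57, 0, 17, 6, 83], [84, 0, 13, 17, 106], [126, 0, 36, 19, 270], [152, 3, 28, 30, 191], [237, 17, 26, 6, 95], [200, 23, 6, 9, 32], [211, 25, 26, 11, 247], [204, 33, 9, 22, 104], [56, 38, 42, 84, 1252], [234, 55, 34, 85, 1862], [93, 61, 3, 9, 21], [93, 123, 3, 5, 12], [235, 170, 11, 7, 30], [60, 176, 15, 42, 101], [79, 221, 18, 10, 75], [147, 222, 20, 40, 398], [60, 224, 16, 7, 49], [46, 227, 46, 32, 691], [43, 236, 6, 10, 40], [90, 236, 3, 5, 9], [129, 238, 22, 33, 342], [47, 245, 55, 36, 1013], [94, 247, 13, 15, 64], [108, 260, 7, 6, 21], [44, 263, 62, 51, 995], [157, 267, 12, 18, 120], [107, 284, 2, 7, 7]]
```

The module's outline is the same as in the original seated pose, the pad is back at its closed position, and the other bench items haven't moved. I'm handing it in.

```bash
python3 -c "
from station import job; print(job.finish_job())"
```

```text
the job is handed in; nothing more can be done
None
```

The module is back in the nest with its blue face down, hooked in and latched shut; the job was handed in at about 20 s of the 56 s, with no verdict shown and nothing else on the bench moved.

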